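Hold a heat sink over the power module

TASK

First push the open board drawer fully home, past its click, until it seats against its stop. Then pick up the finned heat sink, carry it over the tall components on the board without it touching them, and hold it level, centred and squared up (long side along long side) over the flat black power module, about 8 mm above it and not touching. Finish while still holding it there: do not set it down or let go, and leave the other things on the bench where they are.

Things in the scene. Friction and masses are not known exactly. Their poses are not given: they have to be found in the camera images.
- tray (a joint): How far the board drawer stands open, in m: 0 = fully home against its stop; it starts 0.05 to 0.09 open. It opens towards the robot and stays where it is left. Sliding takes 1 to 2 N; a sprung ball detent, felt between 10 and 5 mm open, needs about 2 to 4 N more and then helps it home.
- tray_front (a point): Centre of the outer (robot-side) face of the drawer's grey front panel, 34 mm above the bench. x axis: the closing direction (away from the robot); z up. Panel 176 mm wide, 8 mm thick, 8 to 50 mm above the bench. Black knobs, 14 mm out, at y = +65 and -65 mm; the middle is free to push on. The drawer runs in a fixed metal bed 204 mm wide with 30 mm high rails.
- module_top (a point): Centre of the top face of the flat black power module on the green board in the drawer, 28 mm above the bench, 104 mm behind the drawer's front face; moves with the drawer. Top face 40 mm along its x (closing direction) by 60 mm along y; z up; the board is 6 mm lower. Six black upright cylinders, 18 mm across, tops 39 mm above this point, stand at x = -40, -8, +24 mm, y = -62 and +62 mm.
- sink_center (a point): Centre, half-way up, of the loose bare-aluminium finned heat sink: 40 mm along its x, 60 mm along its y, 45 mm tall, standing fins up on the bench on its flat base (22.5 mm below this point). Its five upright fins run along y; the outer two have flat full-height outer faces, 40 mm apart across x, to grip. 0.1 to 0.2 kg. It stands left or right of the drawer.
- spool: Grey flanged solder spool, 60 mm across, 32 mm tall, standing on the bench on the opposite side from the heat sink. Origin at the centre of its underside. To be left alone.
- jar: White flux jar with black lid, 52 mm across, 60 mm tall, on the bench at the far left. Origin at the centre of its underside. To be left alone.
- driver: Screwdriver, 190 mm long, black handle, lying on the bench at the far right. Origin under its middle. To be left alone.
- transformer_top (a point): Centre of the top of the dark transformer with a copper-coloured winding, on the board behind the module: 30 mm along x, 56 mm along y, 34 mm tall, top 56 mm above the bench; 73 mm beyond the module's centre. Moves with the drawer; axes as the module's.
Things that resemble listed ones, but are neither listed nor needed, are in the scene too. Leave any orange look-alike of the part that bears sink_center alone.

How it is judged:
By the outcome, as a careful person would: the job done as asked, in the order asked, and still so for the second after the job is handed in, while the arm keeps its last pose, push and grip.
It also fails if it takes over 58 s, if anything falls off the work surface, if the arm or the gripper's body presses on something with over 40 N, if the wrist force passes 120 N, or if a joint passes its speed limit or range.

ROBOT

A 6-joint arm with a two-finger parallel gripper is mounted at the origin on the work surface. World frame = base frame: x ahead of the robot, y to its left, z up, the work surface at z = 0. Lengths are in m, angles in rad, forces in N, time in s.
With the tool pointing down it reaches from about 0.425 to 0.95 m from the base axis. Payload 3.5 kg.
Tool frame: the origin (TCP) lies at the very end of the fingers, on their centre line; the grasp point (between the pads) lies 19 mm behind it (ctrl.grip_point_offset is the distance from the TCP to the grasp point, in m); z points along the fingers, y is the line along which they close (so a half turn about z gives the same grasp; the last joint's range is limited). The gripper opens to 85 mm and grips with 20 to 120 N. Pads are 22 mm wide; open, the fingers measure 114 mm over their backs; the gripper's body (76 mm by 85 mm) begins 54 mm behind the grasp point. The pads swing forward as they close: fully open they stand 13 mm farther back than shut.
Start: joints at [1.155, 0.286, 1.577, -0, 1.279, -0.15], TCP at [0.177, 0.651, 0.231] pointing down, gripper open.
Joint ranges: [-2.77, 2.77], [-0.9, 2.22], [0.21, 2.48], [-1.53, 4.67], [0.24, 2.81], [-2.84, 2.84]. Speed limits (rad/s): [2.79, 2.79, 3.14, 3.14, 3.14, 3.14].

INTERFACE

Orientations are given as a unit quaternion [x, y, z, w].
In Python, from plant import ctrl gives the robot as it stands. The module is installed in compiled form; this text tells all that it offers.
- The arm moves only by the shell command python3 -m pendant 'ROWS' [OPENING] [FORCE]. ROWS is JSON, a list of rows, each an object of numbers: "dx", "dy", "dz": the shift along the tool's x, y, z in cm; "twist": the turn about the tool's z in degrees. A call has 1 to 10 rows; each row is the pose to reach, as a shift and turn from the pose commanded when the call began, along the tool's axes at that moment; what a row does not reach only later rows make up. A row lasts 1/8 s, in which the tool goes at most 62.5 mm and 10.7 degrees, less where a joint would pass 70% of its speed; a pose out of reach is approached as far as the arm can. A call with a gripper value outside its range is refused whole. OPENING is the opening in per cent of the stroke, from 0 (shut) to 100 (fully open), set as the call begins (- or left out, the last holds). The fingers move at their own pace and stop on an object; FORCE is the grip in N (left out, the last holds). Time passes only in rows, so rows that repeat a pose let the fingers close. It gives the time, the measured TCP pose, the force, the opening and the grip force at its end, in the units of the state.
- ctrl.get_state(): the state, without advancing time (a new reading comes with each control period).
- ctrl.read_camera(name): name is "scene" or "side" or "wrist"; returns a dict with "img" (400x640x3 uint8, red, green, blue), "depth" (400x640 float32, m along the optical axis (not along the pixel's ray), 0 where there is no reading), "camera_matrix" (3x3 intrinsics, pixels), "xyz" and "rotation" of the camera in the world; the wrist camera has in their place "tool_from_camera" (4x4, takes a point from camera to tool coordinates, whose origin is the TCP and whose axes are the flange's). Camera axes: x right, y up, looking along -z (the intrinsics and any distortion apply to the point x, -y, -z); pixel columns grow to the right and rows downward; lengths in m; the calibration is good to about 2 mm. A picture is of the moment at which its call begins: read the wrist's pose just before it.
- ctrl.sign_off(): hands the job in; it is judged then, once.
The state is a dict: "time": time; "qpos": joint angles; "dq": joint speeds; "joint_efforts": joint torques, N m; "eef_pos": TCP position; "tcp_rot": TCP orientation; "contact_force": force on the tool from outside, world axes, zero at the start; "wrist_torque": the same for the moment, N m; "opening": opening from 0.0 (shut) to 1.0 (fully open); "finger_force": force on a finger pad.
Only numpy, scipy, OpenCV 4.12 (cv2) and the standard library are available. Lean on these libraries where they do the work, as an engineer would, in place of code of your own. Each camera call takes 0.05 s, during which the arm holds its last target. There are 200 camera calls.

## Working session

There is one attempt and no reset: what is moved stays moved. The work goes in short steps, Python scripts to look and compute and a shell command to move; the robot and the scene stay as the last step left them, time stands still between calls to the robot, and variables do not carry over. Pictures are saved under pics/ and viewed, at most 10 in all, crops included, and the job is handed in when it is done.

```bash
mkdir -p pics; cat > h.py <<'E'
import numpy as np,cv2
from scipy.spatial.transform import Rotation as R
from plant import ctrl
def cam(n):
    s=ctrl.get_state(); c=ctrl.read_camera(n)
    if n=="wrist":
        T=np.eye(4);T[:3,:3]=R.from_quat(s["tcp_rot"]).as_matrix();T[:3,3]=s["eef_pos"]
        M=T@np.array(c["tool_from_camera"]);c["xyz"]=M[:3,3];c["rotation"]=M[:3,:3]
    c["rotation"]=np.array(c["rotation"]).reshape(3,3);c["xyz"]=np.array(c["xyz"]);return c
def cloud(c):
    K=np.array(c["camera_matrix"]);d=c["depth"];v,u=np.mgrid[:d.shape[0],:d.shape[1]]
    p=np.stack([(u-K[0,2])/K[0,0]*d,-(v-K[1,2])/K[1,1]*d,-d],-1)
    P=p@c["rotation"].T+c["xyz"];P[d==0]=np.nan;return P
def onplane(c,u,v,z):
    K=np.array(c["camera_matrix"]);r=c["rotation"]@np.array([(u-K[0,2])/K[0,0],-(v-K[1,2])/K[1,1],-1])
    return c["xyz"]+r*(z-c["xyz"][2])/r[2]
def save(c,f): cv2.imwrite("pics/"+f,c["img"][:,:,::-1])
E
python3 - <<'E'
from h import *
s=ctrl.get_state();print(s);print(R.from_quat(s["tcp_rot"]).as_matrix().round(3))
a=cam("scene");b=cam("side")
im=np.vstack([a["img"],b["img"]]);cv2.imwrite("pics/a.png",cv2.resize(a["img"],(800,500))[:,:,::-1]);save(b,"b.png")
for n,c in(("s",a),("d",b)):
    print(c.keys(),c["xyz"],c["rotation"].round(3),c["camera_matrix"]);np.savez(n,**{k:v for k,v in c.items() if isinstance(v,np.ndarray)})
E
```

```text
{'time': 0.0, 'qpos': array([ 1.15498895e+00,  2.87198146e-01,  1.57815865e+00,  1.04853217e-06,
        1.27860307e+00, -1.49995652e-01]), 'dq': array([ 0.00049246, -0.00059924, -0.00095241, -0.00017205, -0.00142301,
       -0.00030537]), 'joint_efforts': array([-1.25900737e-03, -4.05976260e+01, -2.92625999e+01, -1.97887061e-04,
        5.86518217e-03, -1.38714213e-05]), 'eef_pos': array([0.17702029, 0.65070089, 0.22993546]), 'tcp_rot': array([ 1.32514993e-01,  9.91180294e-01, -1.13641622e-03, -3.30877011e-04]), 'contact_force': array([-0.27892823,  0.27822351,  0.62836112]), 'wrist_torque': array([-0.0077323 , -0.04958823, -0.00669102]), 'finger_force': 0.0, 'opening': 1.0000217363603696}
[[-0.965  0.263 -0.001]
 [ 0.263  0.965 -0.002]
 [ 0.    -0.002 -1.   ]]Traceback (most recent call last):
  File "<stdin>", line 3, in <module>
  File "h.py", line 9, in cam
    c["rotation"]=np.array(c["rotation"]).reshape(3,3);c["xyz"]=np.array(c["xyz"]);return c
                  ~~~~~~~~~~~~~~~~~~~~~~~~~~~~~~~^^^^^
ValueError: cannot reshape array of size 4 into shape (3,3)
```

```bash
sed -i 's/    c\["rotation"\]=np.array.*/    r=np.array(c["rotation"]);c["rotation"]=R.from_quat(r).as_matrix() if r.size==4 else r;c["xyz"]=np.array(c["xyz"]);return c/' h.py
python3 - <<'E'
from h import *
a=cam("scene");b=cam("side")
cv2.imwrite("pics/a.png",cv2.resize(a["img"],(800,500))[:,:,::-1]);save(b,"b.png")
for n,c in(("s",a),("d",b)):
    print(c.keys(),c["xyz"],c["rotation"].round(3),c["camera_matrix"],c.get("distortion"));np.savez(n,**{k:v for k,v in c.items() if isinstance(v,np.ndarray)})
E
```

```text
dict_keys(['img', 'depth', 'camera_matrix', 'xyz', 'rotation']) [ 1.07905199 -0.20717914  0.84813203] [[ 0.38  -0.765  0.52 ]
 [ 0.925  0.313 -0.215]
 [ 0.002  0.562  0.827]] [[377.25153444   0.         324.24153185]
 [  0.         377.25153444 192.33971309]
 [  0.           0.           1.        ]] None
dict_keys(['img', 'depth', 'camera_matrix', 'xyz', 'rotation']) [ 0.43518616 -0.85474953  1.07576709] [[ 0.987  0.117 -0.11 ]
 [-0.161  0.749 -0.643]
 [ 0.007  0.652  0.758]] [[452.19070222   0.         314.15581621]
 [  0.         452.19070222 201.42334575]
 [  0.           0.           1.        ]] None
```

View pics/a.png

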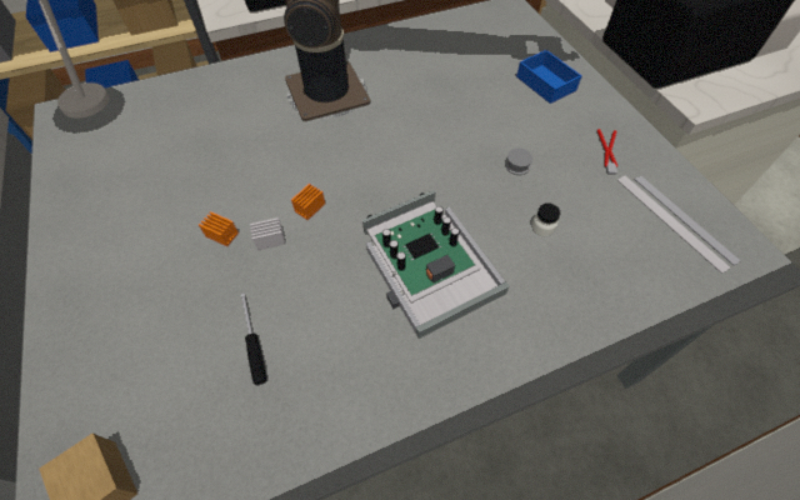

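View pics/b.png

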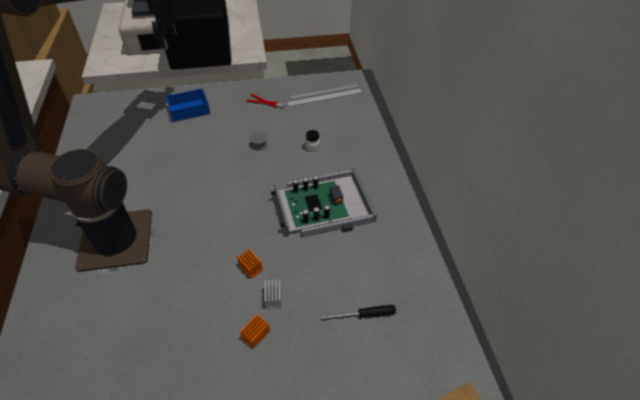

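The bare-aluminium sink is at scene (267,233) in the 800 px view and side (272,293). Its orange look-alikes are at scene (218,229) and (308,201). The grey, finned one fits the description. The drawer front runs from about (365,215) to (435,198), and the spool is at (518,160).

```bash
python3 - <<'E'
from h import *
for n in "sd":
    c=dict(np.load(n+".npz"));P=cloud(c);im=c["img"];hsv=cv2.cvtColor(im,cv2.COLOR_RGB2HSV)
    z=P[...,2]
    def rep(name,m):
        k,l,st,ce=cv2.connectedComponentsWithStats(m.astype(np.uint8))
        for i in range(1,k):
            if st[i,4]>60:
                q=P[l==i];q=q[~np.isnan(q[:,0])];print(n,name,st[i],np.nanmedian(q,0).round(3),np.percentile(q,2,0).round(3),np.percentile(q,98,0).round(3))
                if name=="box" : print(cv2.minAreaRect(q[:,:2].astype(np.float32)*1000))
    on=(z>0.012)&(z<0.12)&(P[...,0]>0.25)&(P[...,0]<0.95)&(abs(P[...,1])<0.5)
    rep("box",on)
    rep("green",on&(hsv[...,0]>50)&(hsv[...,0]<90)&(hsv[...,1]>80))
E
```

```text
s box [406 119  21  18 275] [0.45  0.346 0.031] [0.42  0.322 0.013] [0.474 0.376 0.034]
((446.5480041503906, 349.1210632324219), (58.86857604980469, 57.8937873840332), 65.55903625488281)
s box [233 147  27  27 425] [ 0.386 -0.155  0.039] [ 0.356 -0.187  0.014] [ 0.411 -0.121  0.046]
((381.0, -152.9893798828125), (43.11557388305664, 62.38428497314453), 33.20730972290039)
s box [ 290  152  118  117 6206] [0.612 0.03  0.023] [ 0.485 -0.066  0.015] [0.758 0.14  0.066]
((613.1826171875, 29.522720336914062), (288.1672668457031, 218.3423309326172), 6.054016590118408)
s box [426 162  23  25 417] [0.637 0.3   0.055] [0.609 0.284 0.013] [0.653 0.328 0.062]
((630.8230590820312, 306.28887939453125), (47.966121673583984, 48.46757507324219), 15.447979927062988)
s box [159 169  31  26 450] [ 0.387 -0.351  0.038] [ 0.353 -0.384  0.013] [ 0.414 -0.321  0.047]
((380.2464599609375, -353.0729064941406), (62.01469421386719, 41.710601806640625), 41.30030059814453)
s box [200 174  28  24 472] [ 0.443 -0.258  0.04 ] [ 0.413 -0.288  0.013] [ 0.456 -0.228  0.047]
((433.4417419433594, -258.275146484375), (60.2
[... 1116 characters left out ...]
70215)
d box [265 280  10  28 178] [ 0.421 -0.264  0.043] [ 0.409 -0.291  0.012] [ 0.434 -0.23   0.05 ]
((421.95477294921875, -259.2286682128906), (65.62738800048828, 21.921762466430664), 84.4432601928711)
d box [322 305  74  14 441] [ 0.677 -0.347  0.022] [ 0.555 -0.359  0.013] [ 0.733 -0.335  0.029]
((641.4546508789062, -343.1304016113281), (25.68772315979004, 189.13568115234375), 86.65705871582031)
d box [240 314  30  34 550] [ 0.378 -0.36   0.041] [ 0.346 -0.388  0.013] [ 0.41  -0.328  0.049]
((377.92877197265625, -355.470947265625), (61.77741622924805, 41.85978698730469), 41.41691589355469)
d green [ 286  182   62   44 1360] [0.588 0.029 0.024] [ 0.513 -0.042  0.019] [0.669 0.102 0.049]
```

```bash
python3 -m pendant '[{"dx":-5,"dy":-4,"dz":-2,"twist":-3},{"dx":-10,"dy":-8,"dz":-2,"twist":-6},{"dx":-15,"dy":-12,"dz":-2,"twist":-9},{"dx":-20,"dy":-16,"dz":-2,"twist":-12},{"dx":-25,"dy":-20,"dz":-2,"twist":-15},{"dx":-29,"dy":-24,"dz":-2,"twist":-18},{"dx":-31,"dy":-30,"dz":-2,"twist":-21},{"dx":-33,"dy":-36,"dz":-2,"twist":-21},{"dx":-36,"dy":-41,"dz":-2,"twist":-21},{"dx":-39,"dy":-47,"dz":-2,"twist":-21}]' 0 40
python3 -m pendant '[{"dx":-1.2,"dy":-5},{"dx":-2,"dy":-9},{"dx":-2,"dy":-9},{"dx":-2,"dy":-9}]'
python3 - <<'E'
from h import *
s=ctrl.get_state();print(s["eef_pos"],s["contact_force"],R.from_quat(s["tcp_rot"]).as_matrix().round(3),s["opening"])
c=cam("wrist");print(np.array(c["tool_from_camera"]).round(3));save(c,"w1.png")
np.savez("w1",**{k:v for k,v in c.items() if isinstance(v,np.ndarray)})
E
```

```text
time: 1.4
eef_pos: [0.4289, 0.0992, 0.2513]
tcp_rot: [-0.05, 0.999, 0.0, 0.0]
contact_force: [0.2, 0.4, 0.8]
opening: 0.002
finger_force: 0.0
[0.42888552 0.09917419 0.25134132] [0.16339692 0.37065555 0.79612492] [[-0.995 -0.101  0.001]
 [-0.101  0.995  0.   ]
 [-0.001 -0.    -1.   ]] 0.0021716351465005256
[[-0.001  0.965  0.261  0.067]
 [ 1.     0.001  0.001 -0.   ]
 [ 0.     0.261 -0.965 -0.142]
 [ 0.     0.     0.     1.   ]]$[0]: bad value
```

View pics/w1.png

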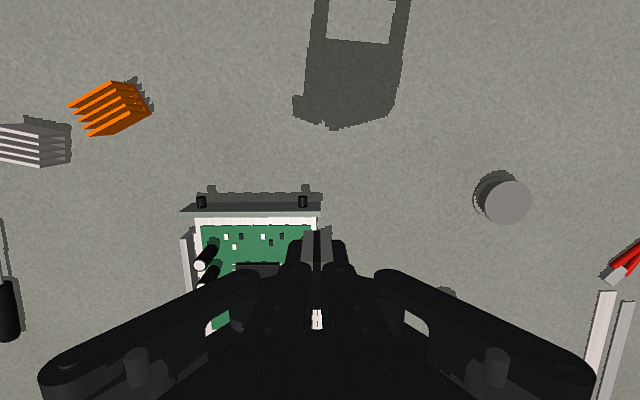

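The wrist view shows the drawer front panel at (180–320, 205–215), with knobs at (201,201) and (302,201).

```bash
cat >> h.py <<'E'
def lin(q):
    vx,vy,x0,y0=cv2.fitLine(q[:,:2].astype(np.float32),cv2.DIST_HUBER,0,.001,.001).ravel();return np.array([vx,vy]),np.array([x0,y0])
E
python3 - <<'E'
from h import *
c=dict(np.load("w1.npz"));P=cloud(c);im=c["img"]
for v in (198,202,206,209,212,215,218): print(v,P[v,250].round(4),im[v,250])
for u,v in((201,201),(302,201)): print(P[v,u].round(4),im[v,u])
r=slice(190,225)
sub=P[190:225,175:330].reshape(-1,3)
q=sub[(sub[:,2]>0.045)&(sub[:,2]<0.053)]
print(len(q));print(cv2.minAreaRect((q[:,:2]*1000).astype(np.float32)),lin(q))
m=(im[...,1]>im[...,0]*1.5)&(im[...,1]>60);print(m.sum())
E
python3 -m pendant '[{"dx":-1,"dy":-5,"dz":0,"twist":0},{"dx":-2,"dy":-9,"dz":0,"twist":0},{"dx":-2,"dy":-9,"dz":0,"twist":0},{"dx":-2,"dy":-9,"dz":0,"twist":0}]'
```

```text
198 [0.4799 0.0112 0.0013] [72 71 66]
202 [0.4831 0.0132 0.0095] [56 59 56]
206 [0.4827 0.0172 0.028 ] [54 59 54]
209 [0.4825 0.02   0.0408] [52 56 51]
212 [0.4835 0.0218 0.049 ] [164 171 161]
215 [0.4873 0.0221 0.0495] [142 147 138]
218 [0.5019 0.0164 0.0208] [247 241 237]
[ 0.4793 -0.0429  0.037 ] [34 34 35]
[0.4666 0.0841 0.0369] [56 56 53]
993
((486.0850830078125, 20.996681213378906), (8.876545906066895, 174.93406677246094), 6.014496803283691) (array([ 0.10981962, -0.99395156], dtype=float32), array([0.4854688 , 0.02071064], dtype=float32))
3356
time: 1.95
eef_pos: [0.4576, 0.0139, 0.251]
tcp_rot: [-0.05, 0.999, 0.0, -0.0]
contact_force: [-0.1, -0.3, -0.6]
opening: -0.0
finger_force: 0.0
```

```bash
python3 -m pendant '[{"dx":1,"dy":0.4,"dz":5,"twist":0},{"dx":1,"dy":0.4,"dz":10,"twist":0},{"dx":1,"dy":0.4,"dz":15,"twist":0},{"dx":1,"dy":0.4,"dz":19,"twist":0},{"dx":1,"dy":0.4,"dz":22,"twist":0},{"dx":1,"dy":0.4,"dz":22,"twist":0}]'
```

```text
time: 2.7
eef_pos: [0.4449, 0.0181, 0.0291]
tcp_rot: [-0.051, 0.999, 0.001, -0.003]
contact_force: [-0.1, -0.0, 0.0]
opening: 0.003
finger_force: 0.0
```

```bash
python3 -m pendant '[{"dx":-1.5,"dy":0,"dz":0,"twist":0},{"dx":-2.2,"dy":0,"dz":0,"twist":0},{"dx":-2.6,"dy":0,"dz":0,"twist":0},{"dx":-3,"dy":0,"dz":0,"twist":0},{"dx":-3.5,"dy":0,"dz":0,"twist":0},{"dx":-4,"dy":0,"dz":0,"twist":0},{"dx":-5,"dy":0,"dz":0,"twist":0},{"dx":-6,"dy":0,"dz":0,"twist":0},{"dx":-6.5,"dy":0,"dz":0,"twist":0},{"dx":-7,"dy":0,"dz":0,"twist":0}]'
```

```text
time: 3.95
eef_pos: [0.5164, 0.0235, 0.0312]
tcp_rot: [-0.051, 0.999, -0.0, -0.002]
contact_force: [-5.4, 0.0, 3.9]
opening: -0.0
finger_force: 2.5
```

```bash
python3 -m pendant '[{"dx":-0.3,"dy":0,"dz":0,"twist":0},{"dx":-0.6,"dy":0,"dz":0,"twist":0},{"dx":-0.9,"dy":0,"dz":0,"twist":0},{"dx":-1.2,"dy":0,"dz":0,"twist":0}]'
```

```text
time: 4.45
eef_pos: [0.5224, 0.0242, 0.0311]
tcp_rot: [-0.052, 0.999, -0.0, -0.011]
contact_force: [-27.5, -5.7, 25.0]
opening: 0.003
finger_force: 14.5
```

```bash
python3 -m pendant '[{"dx":2,"dy":0,"dz":0,"twist":0},{"dx":5,"dy":0,"dz":0,"twist":0},{"dx":6,"dy":0,"dz":-5,"twist":0},{"dx":6,"dy":0,"dz":-10,"twist":0},{"dx":6,"dy":0,"dz":-15,"twist":0},{"dx":6,"dy":0,"dz":-20,"twist":0},{"dx":6,"dy":0,"dz":-22,"twist":0},{"dx":6,"dy":0,"dz":-22,"twist":0}]'
python3 - <<'E'
from h import *
s=ctrl.get_state();print(s["eef_pos"],R.from_quat(s["tcp_rot"]).as_matrix().round(3))
c=cam("wrist");a=cam("scene");d=cam("side")
for n,k in(("w2",c),("s2",a),("d2",d)): np.savez(n,**{q:v for q,v in k.items() if isinstance(v,np.ndarray)})
x=cv2.resize(c["img"][130:330,120:440],(800,500));
cv2.imwrite("pics/w2.png",x[:,:,::-1])
y=cv2.resize(a["img"][140:280,280:420],(590,590));cv2.imwrite("pics/s2.png",y[:,:,::-1])
P=cloud(c);sub=P[150:300,100:420].reshape(-1,3)
q=sub[(sub[:,2]>0.045)&(sub[:,2]<0.053)&(abs(sub[:,0]-.53)<.06)]
print(len(q),cv2.minAreaRect((q[:,:2]*1000).astype(np.float32)),lin(q))
E
```

```text
time: 5.45
eef_pos: [0.4714, 0.0184, 0.254]
tcp_rot: [-0.05, 0.999, -0.001, 0.004]
contact_force: [0.9, -0.1, -0.4]
opening: 0.002
finger_force: 0.0
[0.47136545 0.01837913 0.25399367] [[-0.995 -0.1    0.007]
 [-0.1    0.995 -0.001]
 [-0.007 -0.002 -1.   ]]
1004 ((563.55419921875, 29.459266662597656), (63.716548919677734, 175.26809692382812), 6.027247905731201) (array([ 0.09840257, -0.9951467 ], dtype=float32), array([0.53450644, 0.03557456], dtype=float32))
```

View pics/s2.png

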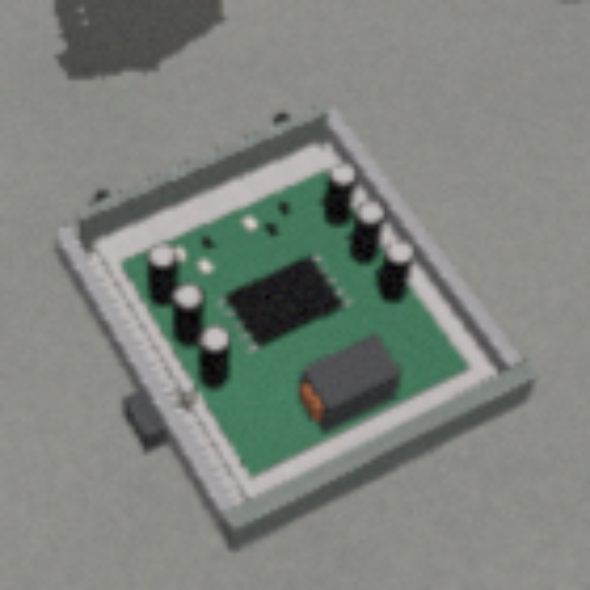

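View pics/w2.png

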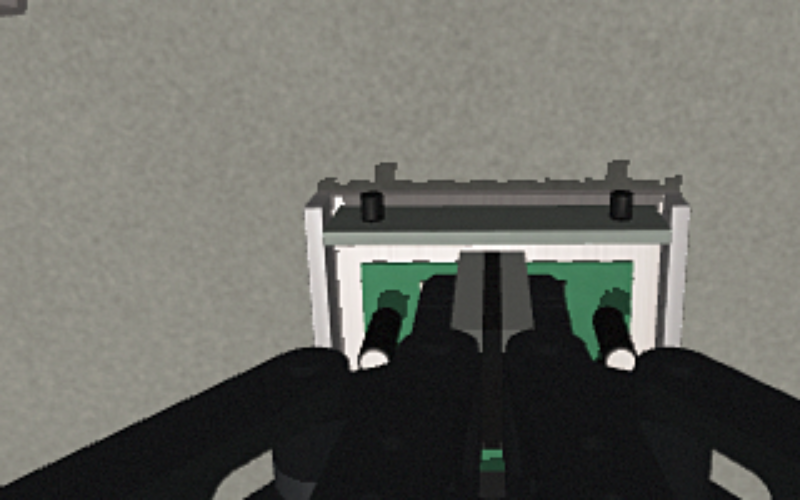

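The drawer front now sits between the rail ends. It advanced about 51 mm and then stood firm against 27 N, so it is seated. Next I look at the sink from near.

```bash
python3 -m pendant '[{"dx":0.7,"dy":-3.6,"dz":0,"twist":10},{"dx":1.4,"dy":-7.2,"dz":0,"twist":20},{"dx":2.1,"dy":-10.8,"dz":0,"twist":30},{"dx":2.8,"dy":-14.4,"dz":0,"twist":40},{"dx":3.5,"dy":-18,"dz":0,"twist":50},{"dx":4.2,"dy":-21.6,"dz":0,"twist":60},{"dx":5,"dy":-25.2,"dz":0,"twist":70},{"dx":5.8,"dy":-28.8,"dz":0,"twist":80},{"dx":6.5,"dy":-32.4,"dz":0,"twist":90},{"dx":7.2,"dy":-35.8,"dz":0,"twist":100}]' 100 60
python3 -m pendant '[{"dx":0,"dy":0,"dz":0,"twist":1.5},{"dx":0,"dy":0,"dz":0,"twist":1.5},{"dx":0,"dy":0,"dz":0,"twist":1.5}]'
python3 - <<'E'
from h import *
s=ctrl.get_state();print(s["eef_pos"],R.from_quat(s["tcp_rot"]).as_matrix().round(3))
c=cam("wrist");np.savez("w3",**{q:v for q,v in c.items() if isinstance(v,np.ndarray)})
save(c,"w3.png")
P=cloud(c);hsv=cv2.cvtColor(c["img"],cv2.COLOR_RGB2HSV)
m=(P[...,2]>0.005)&(P[...,2]<0.06)&(hsv[...,1]<90)&(np.hypot(P[...,0]-.433,P[...,1]+.258)<.06)
q=P[m];print(len(q),np.percentile(q,[1,50,99],axis=0).round(4))
t=q[q[:,2]>0.040];print(len(t),cv2.minAreaRect((t[:,:2]*1000).astype(np.float32)))
print(cv2.minAreaRect((q[:,:2]*1000).astype(np.float32)))
a=dict(np.load("w2.npz"));P=cloud(a)
sub=P[150:300,100:420].reshape(-1,3);f=(sub-[.534,.026,0])@np.array([.9945,.105,0]);l=(sub-[.534,.026,0])@np.array([-.105,.9945,0])
k=(abs(f)<.02)&(abs(l)<.085)&(sub[:,2]>.045)&(sub[:,2]<.053);print(cv2.minAreaRect((sub[k][:,:2]*1000).astype(np.float32)))
E
```

```text
time: 6.85
eef_pos: [0.4331, -0.3455, 0.2489]
tcp_rot: [0.735, 0.678, 0.0, -0.002]
contact_force: [-0.3, -0.2, -0.6]
opening: 0.998
finger_force: 0.0
time: 7.22
eef_pos: [0.4339, -0.3436, 0.2507]
tcp_rot: [0.741, 0.672, 0.0, -0.001]
contact_force: [0.0, 0.3, -0.3]
opening: 0.994
finger_force: 0.0
[ 0.43389943 -0.3436031   0.25069319] [[ 0.098  0.995 -0.001]
 [ 0.995 -0.098  0.001]
 [ 0.001 -0.001 -1.   ]]
1859 [[ 0.411  -0.2904  0.0059]
 [ 0.4317 -0.2599  0.0342]
 [ 0.4533 -0.2311  0.0462]]
895 ((432.1256408691406, -261.03460693359375), (59.51885223388672, 39.47273635864258), 83.2014389038086)
((432.1392517089844, -260.972412109375), (60.12677764892578, 39.49402618408203), 83.299560546875)
((536.1035766601562, 26.234397888183594), (8.441539764404297, 169.53965759277344), 6.027247905731201)
```

View pics/w3.png

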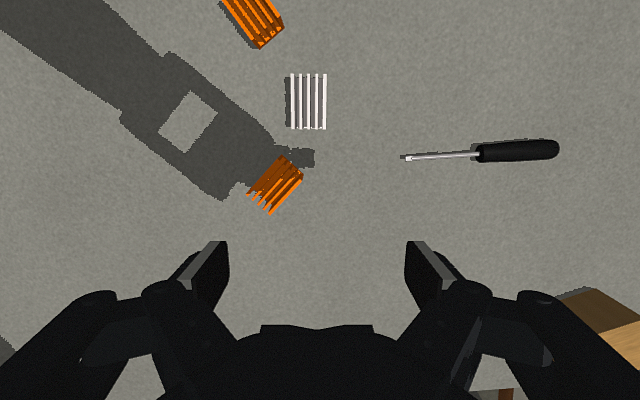

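```bash
python3 -c "
import numpy as np,cv2
i=np.load('w3.npz')['img'][0:230,200:430];cv2.imwrite('pics/w3c.png',cv2.resize(i,(580,580))[:,:,::-1])"
```

```text
(no output)
```

View pics/w3c.png

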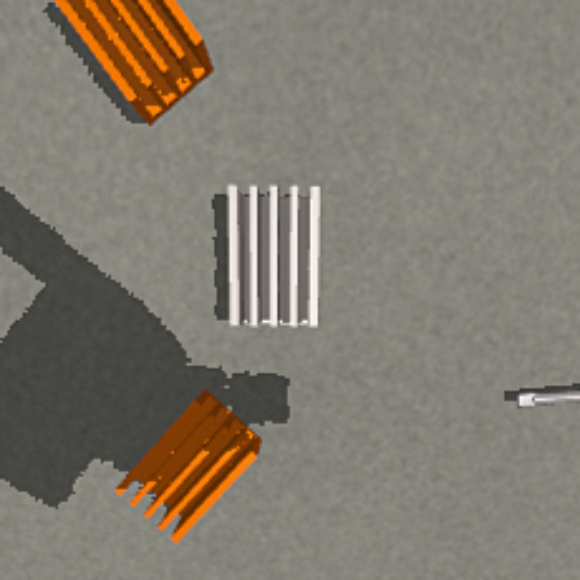

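The finned blocks are orange at wrist (255,20), orange at (274,185), and bare aluminium at (306,101). The last has five fins and measures 39.5 × 59.5 mm, so it is the one meant.

```bash
python3 -m pendant '[{"dx":4,"dy":-0.5,"dz":2,"twist":1},{"dx":8.2,"dy":-1,"dz":5,"twist":1},{"dx":8.2,"dy":-1,"dz":10,"twist":1},{"dx":8.2,"dy":-1,"dz":15,"twist":1},{"dx":8.2,"dy":-1,"dz":17,"twist":1},{"dx":8.2,"dy":-1,"dz":17,"twist":1},{"dx":8.2,"dy":-1,"dz":17,"twist":1}]'
python3 - <<'E'
from h import *
s=ctrl.get_state();Rm=R.from_quat(s["tcp_rot"]).as_matrix();print(s["eef_pos"].round(4),np.degrees(np.arctan2(Rm[1,0],Rm[0,0])))
print(((np.array([.4321,-.261,.013])-s["eef_pos"])@Rm*100).round(2))
E
```

```text
time: 8.15
eef_pos: [0.4329, -0.2625, 0.0827]
tcp_rot: [0.747, 0.665, 0.0, 0.001]
contact_force: [-0.1, -0.4, -0.2]
opening: 0.996
finger_force: 0.0
[ 0.4329 -0.2625  0.0827] 83.31883213148224
[ 0.15 -0.12  6.97]
```

```bash
python3 -m pendant '[{"dx":0.1,"dy":-0.1,"dz":2,"twist":0},{"dx":0.1,"dy":-0.1,"dz":4,"twist":0},{"dx":0.1,"dy":-0.1,"dz":6,"twist":0},{"dx":0.1,"dy":-0.1,"dz":6.9,"twist":0},{"dx":0.1,"dy":-0.1,"dz":6.9,"twist":0}]'
python3 -m pendant '[{"dx":0,"dy":0,"dz":0,"twist":0},{"dx":0,"dy":0,"dz":0,"twist":0},{"dx":0,"dy":0,"dz":0,"twist":0},{"dx":0,"dy":0,"dz":0,"twist":0},{"dx":0,"dy":0,"dz":0,"twist":0},{"dx":0,"dy":0,"dz":0,"twist":0},{"dx":0,"dy":0,"dz":0,"twist":0},{"dx":0,"dy":0,"dz":0,"twist":0}]' 20 60
```

```text
time: 8.78
eef_pos: [0.4316, -0.2613, 0.0129]
tcp_rot: [0.747, 0.664, 0.0, 0.0]
contact_force: [0.3, 0.7, -0.4]
opening: 1.003
finger_force: 0.0
time: 9.78
eef_pos: [0.4319, -0.2616, 0.0133]
tcp_rot: [0.747, 0.664, 0.0, 0.001]
contact_force: [0.5, 0.4, 6.4]
opening: 0.458
finger_force: 62.1
```

```bash
python3 -m pendant '[{"dx":0,"dy":0,"dz":-1,"twist":0},{"dx":0,"dy":0,"dz":-3,"twist":0},{"dx":0,"dy":0,"dz":-6,"twist":0},{"dx":0,"dy":0,"dz":-10,"twist":0},{"dx":0,"dy":0,"dz":-14,"twist":0},{"dx":0,"dy":0,"dz":-17,"twist":0},{"dx":0,"dy":0,"dz":-18,"twist":0},{"dx":0,"dy":0,"dz":-18,"twist":0},{"dx":0,"dy":0,"dz":-18,"twist":0}]'
python3 - <<'E'
from h import *
s=ctrl.get_state();print(s["eef_pos"],s["opening"],s["contact_force"])
for n in("scene","side"):
    c=cam(n);P=cloud(c);v=c["img"].max(-1)
    np.savez(n+"4",**{q:v for q,v in c.items() if isinstance(v,np.ndarray)})
    # predicted module 0.104 behind front face
    ctr=np.array([.536,.0262])-.0042*np.array([.9945,.105])+.104*np.array([.9945,.105]);
    near=np.hypot(P[...,0]-ctr[0],P[...,1]-ctr[1])<.045
    m=near&(v<50)
    k,l,st,ce=cv2.connectedComponentsWithStats(m.astype(np.uint8));i=1+st[1:,4].argmax()
    cnt=max(cv2.findContours((l==i).astype(np.uint8),0,1)[0],key=cv2.contourArea)
    g=np.array([onplane(c,*p[0],.028)[:2] for p in cnt])*1000
    print(n,"pred",ctr,st[i],cv2.minAreaRect(g.astype(np.float32)),np.nanmedian(P[l==i],0))
    # bed back: orientation of the outer outline
    on=(P[...,2]>.012)&(P[...,2]<.08)&(abs(P[...,0]-.62)<.2)&(abs(P[...,1]-.03)<.13)
    q=P[on];print(cv2.minAreaRect((q[:,:2]*1000).astype(np.float32)))
    pt=(P[...,2]>.045)&(P[...,2]<.053)&on&(np.hypot(P[...,0]-.536,P[...,1]-.026)<.1)&(P[...,0]<.56)
    print("panel",cv2.minAreaRect((P[pt][:,:2]*1000).astype(np.float32)),np.median(P[pt],0))
E
```

```text
time: 10.9
eef_pos: [0.4303, -0.2602, 0.1903]
tcp_rot: [0.747, 0.664, -0.0, -0.002]
contact_force: [-1.6, -0.5, -1.8]
opening: 0.459
finger_force: 61.5
[ 0.43028734 -0.26023016  0.19026594] 0.45946624977084516 [-1.60844249 -0.45345181 -1.82805017]
scene pred [0.6352511 0.036679 ] [334 202  26  19 293] ((638.6447143554688, 37.21670150756836), (39.50762939453125, 57.217742919921875), 5.981822490692139) [0.63779413 0.03726233 0.02746038]
((638.5753173828125, 32.469085693359375), (236.98977661132812, 218.98313903808594), 5.963712692260742)
panel ((538.654052734375, 28.309730529785156), (11.236053466796875, 173.0699462890625), 6.285661220550537) [0.53935427 0.02536985 0.04896829]
side pred [0.6352511 0.036679 ] [321 192  17  16 166] ((633.6621704101562, 36.272525787353516), (38.65126419067383, 59.3153076171875), 6.951848030090332) [0.63137481 0.0384568  0.02930472]
((635.8633422851562, 29.360794067382812), (237.0028076171875, 221.6403045654297), 5.45974588394165)
panel ((535.894287109375, 22.293968200683594), (9.542413711547852, 171.78924560546875), 5.819667816162109) [0.53689633 0.0106343  0.05036653]
```

```bash
python3 -m pendant '[{"dx":1.5,"dy":1.4,"dz":0,"twist":-1},{"dx":4,"dy":3.6,"dz":0,"twist":-3},{"dx":7,"dy":6.2,"dz":0,"twist":-5},{"dx":10,"dy":9,"dz":0,"twist":-7},{"dx":13,"dy":11.6,"dz":0,"twist":-9},{"dx":16,"dy":14.3,"dz":0,"twist":-11},{"dx":19,"dy":17,"dz":0,"twist":-12},{"dx":20.8,"dy":18.6,"dz":0,"twist":-12.7},{"dx":21.4,"dy":19.1,"dz":0,"twist":-12.7},{"dx":21.4,"dy":19.1,"dz":0,"twist":-12.7}]'
python3 -m pendant '[{"dx":0,"dy":0,"dz":0,"twist":0},{"dx":0,"dy":0,"dz":0,"twist":0}]'
python3 - <<'E'
from h import *
s=ctrl.get_state();Rm=R.from_quat(s["tcp_rot"]).as_matrix();print(s["eef_pos"],np.degrees(np.arctan2(Rm[1,0],Rm[0,0])),Rm.round(4)[:,2])
c=cam("wrist");np.savez("w5",**{q:v for q,v in c.items() if isinstance(v,np.ndarray)});save(c,"w5.png")
P=cloud(c);v=c["img"].max(-1)
m=(v<50)&(abs(P[...,2]-.028)<.006)&(np.hypot(P[...,0]-.636,P[...,1]-.0365)<.05)
k,l,st,ce=cv2.connectedComponentsWithStats(m.astype(np.uint8));i=1+st[1:,4].argmax()
cnt=max(cv2.findContours((l==i).astype(np.uint8),0,1)[0],key=cv2.contourArea)
g=np.array([onplane(c,*p[0],.028)[:2] for p in cnt])*1000
print(st[i],cv2.minAreaRect(g.astype(np.float32)),np.nanmedian(P[l==i],0))
E
```

```text
time: 12.25
eef_pos: [0.6455, -0.0709, 0.1913]
tcp_rot: [0.669, 0.743, -0.001, -0.001]
contact_force: [-0.1, -0.7, -1.3]
opening: 0.457
finger_force: 61.5
time: 12.5
eef_pos: [0.6455, -0.0716, 0.1924]
tcp_rot: [0.67, 0.743, -0.0, 0.0]
contact_force: [-0.2, -0.1, -1.8]
opening: 0.461
finger_force: 61.5
[ 0.64545414 -0.07164611  0.19242432] 95.9046553511012 [-1.e-04 -1.e-04 -1.e+00]
[ 298   36   42   62 1065] ((635.3641967773438, 39.760257720947266), (39.066368103027344, 54.294254302978516), 6.319431304931641) [0.62555257 0.05388068 0.02756369]
```

View pics/w5.png

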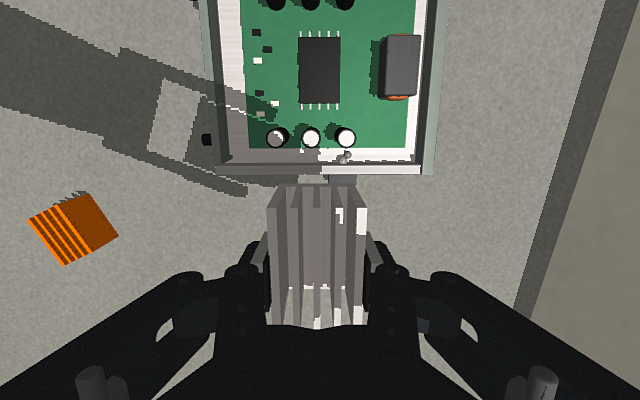

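The module is at (299–340, 37–103) between the two rows of capacitors. The sink is held square in the pads at (267–367, 185–325).

```bash
python3 - <<'E'
from h import *
c=dict(np.load("w5.npz"));P=cloud(c);im=c["img"];v=im.max(-1);hsv=cv2.cvtColor(im,cv2.COLOR_RGB2HSV)
m=np.zeros(v.shape,np.uint8);m[25:112,285:360]=1
m&=((v<70)&(hsv[...,1]<90)).astype(np.uint8)
k,l,st,ce=cv2.connectedComponentsWithStats(m);i=1+st[1:,4].argmax()
m=cv2.morphologyEx((l==i).astype(np.uint8),cv2.MORPH_OPEN,np.ones((5,5)))
cnt=max(cv2.findContours(m,0,1)[0],key=cv2.contourArea)
g=np.array([onplane(c,*p[0],.028)[:2] for p in cnt])*1000
print(cv2.boundingRect(cnt),cv2.minAreaRect(g.astype(np.float32)),np.nanmedian(P[m>0],0))
tcp=np.array([.64545,-.07165,.19242]);y=np.radians(95.9)
X=np.array([np.cos(y),np.sin(y),0]);Y=np.array([np.sin(y),-np.cos(y),0])
s=(P[...,2]>.15)&(P[...,2]<.25)&(hsv[...,1]<60)&(v>70);s[:180]=0;s[:,:262]=0;s[:,372:]=0
q=P[s]-tcp;t=np.stack([q@X,q@Y,q[:,2]],1)
print(len(t),np.percentile(t,[1,5,50,95,99],axis=0).round(4))
e=t[t[:,0]>.026];print("end face",len(e),np.percentile(e,[1,50,99],axis=0).round(4))
top=t[(t[:,2]>.028)];print("top",len(top),np.percentile(top,[1,50,99],axis=0).round(4))
np.set_printoptions(suppress=True);print(t[np.argsort(t[:,2])[:5]],[((P[r,317]-tcp)@X,(P[r,317]-tcp)@Y,P[r,317,2]-tcp[2]) for r in (183,186,190,200,207,212,230,260)])
E
```

```text
(298, 37, 42, 66) ((635.9409790039062, 37.00929641723633), (39.52823257446289, 58.50899124145508), 6.014035701751709) [0.63589089 0.03806424 0.02759578]
12279 [[-0.0273 -0.0225 -0.0106]
 [-0.0227 -0.0193 -0.0065]
 [ 0.0088 -0.001   0.0223]
 [ 0.0309  0.0176  0.0319]
 [ 0.0311  0.0209  0.0324]]
end face 2273 [[ 0.0261 -0.0205 -0.0137]
 [ 0.0306 -0.001   0.0138]
 [ 0.0313  0.0188  0.0322]]
top 5283 [[-0.0236 -0.0208  0.0284]
 [ 0.007  -0.0006  0.0312]
 [ 0.031   0.0191  0.0328]]
[[ 0.03061748  0.01650252 -0.01491244]
 [ 0.03065973  0.01484156 -0.01472799]
 [ 0.03074216 -0.01302456 -0.01444873]
 [ 0.0307425  -0.01084076 -0.01444007]
 [ 0.03077757 -0.01519384 -0.01429668]] [(np.float64(0.031388060434121526), np.float64(-0.00047770662146567487), np.float64(-0.011504988727892657)), (np.float64(0.030967009952996536), np.float64(-0.0004906231838116114), np.float64(-0.0062412137018290625)), (np.float64(0.03119463941644092), np.float64(-0.0005139674502167255), np.float64(0.0033059295815629774)), (np.float64(0.030909512554127553), np.float64(-0.0005551424003103933), np.float64(0.02012180261183724)), (np.float64(0.030769439954398372), np.float64(-0.000579021336556691), np.float64(0.029874839623102917)), (np.float64(0.029350395451340584), np.float64(-0.0005842290558520152), np.float64(0.03195431273965679)), (np.float64(0.021443569443687905), np.float64(-0.0005829571276488119), np.float64(0.031163773198530448)), (np.float64(0.008042625012395261), np.float64(-0.0005838136281225093), np.float64(0.031054835161431205))]
```

```bash
cat > go.py <<'E'
from h import *
s=ctrl.get_state();Rm=R.from_quat(s["tcp_rot"]).as_matrix();print(s["eef_pos"].round(4),np.degrees(np.arctan2(Rm[1,0],Rm[0,0])),Rm[:,2].round(4))
print("togo cm",((np.array([.6365,.0363,.0497])-s["eef_pos"])@Rm*100).round(2))
E
python3 -m pendant '[{"dx":1.5,"dy":0,"dz":0,"twist":0},{"dx":4,"dy":0.1,"dz":0,"twist":0},{"dx":7,"dy":0.2,"dz":0,"twist":0},{"dx":9.5,"dy":0.2,"dz":0,"twist":0},{"dx":10.8,"dy":0.2,"dz":0,"twist":0},{"dx":10.8,"dy":0.2,"dz":2,"twist":0},{"dx":10.8,"dy":0.2,"dz":5,"twist":0},{"dx":10.8,"dy":0.2,"dz":7,"twist":0},{"dx":10.8,"dy":0.2,"dz":8,"twist":0},{"dx":10.8,"dy":0.2,"dz":8,"twist":0}]'
python3 -m pendant '[{"dx":0,"dy":0,"dz":0,"twist":0},{"dx":0,"dy":0,"dz":0,"twist":0}]'; python3 go.py
```

```text
time: 13.8
eef_pos: [0.6363, 0.0364, 0.1113]
tcp_rot: [0.67, 0.743, -0.001, -0.001]
contact_force: [-0.2, 0.9, -1.2]
opening: 0.459
finger_force: 61.5
time: 14.05
eef_pos: [0.6376, 0.0366, 0.1137]
tcp_rot: [0.669, 0.743, 0.001, 0.001]
contact_force: [-0.1, 0.3, -0.8]
opening: 0.456
finger_force: 61.5
[0.6376 0.0366 0.1137] 95.97042388728758 [ 2.5e-03 -3.0e-04 -1.0e+00]
togo cm [-0.02 -0.12  6.4 ]
```

```bash
python3 -m pendant '[{"dx":0,"dy":0,"dz":1,"twist":0},{"dx":0,"dy":0,"dz":2.5,"twist":0},{"dx":0,"dy":0,"dz":4,"twist":0},{"dx":0,"dy":0,"dz":5.2,"twist":0},{"dx":0,"dy":0,"dz":6,"twist":0},{"dx":0,"dy":0,"dz":6.2,"twist":0},{"dx":0,"dy":0,"dz":6.2,"twist":0},{"dx":0,"dy":0,"dz":6.2,"twist":0}]'
for i in 1 2 3 4; do python3 -m pendant '[{"dx":0,"dy":0,"dz":0,"twist":0}]' >/dev/null; python3 go.py;done
```

```text
time: 15.05
eef_pos: [0.6372, 0.0367, 0.0511]
tcp_rot: [0.669, 0.743, 0.0, 0.001]
contact_force: [0.7, 0.5, -0.5]
opening: 0.46
finger_force: 61.5
[0.6371 0.0367 0.0509] 95.97280367038563 [ 1.e-03 -1.e-04 -1.e+00]
togo cm [-0.04 -0.06  0.12]
[0.6369 0.0367 0.0507] 95.97192527894653 [ 5.e-04 -1.e-04 -1.e+00]
togo cm [-0.04 -0.04  0.1 ]
[0.6367 0.0367 0.0505] 95.97117996302688 [ 2.e-04  0.e+00 -1.e+00]
togo cm [-0.04 -0.03  0.08]
[0.6367 0.0367 0.0504] 95.97200589841647 [ 0. -0. -1.]
togo cm [-0.04 -0.02  0.07]
```

```bash
python3 -m pendant '[{"dx":0,"dy":0,"dz":0.05,"twist":0},{"dx":0,"dy":0,"dz":0.05,"twist":0},{"dx":0,"dy":0,"dz":0.05,"twist":0},{"dx":0,"dy":0,"dz":0.05,"twist":0}]'; python3 go.py
python3 - <<'E'
from h import *
a=cam("scene");d=cam("side")
x=np.hstack([cv2.resize(a["img"][130:290,270:430],(400,400)),cv2.resize(d["img"][130:250,250:390],(400,400))]);cv2.imwrite("pics/e.png",x[:,:,::-1])
for n,c in(("scene",a),("side",d)):
    P=cloud(c);v=c["img"].max(-1)
    pt=(P[...,2]>.045)&(P[...,2]<.053)&(np.hypot(P[...,0]-.536,P[...,1]-.026)<.1)&(P[...,0]<.56)
    print("panel",cv2.minAreaRect((P[pt][:,:2]*1000).astype(np.float32)))
E
```

```text
time: 16.05
eef_pos: [0.6367, 0.0367, 0.0498]
tcp_rot: [0.669, 0.743, -0.0, 0.0]
contact_force: [0.1, -0.5, -0.8]
opening: 0.456
finger_force: 61.5
[0.6367 0.0367 0.0498] 95.97065334827163 [ 0. -0. -1.]
togo cm [-0.04 -0.02  0.01]
panel ((542.8458251953125, -9.032905578613281), (10.259519577026367, 100.21871185302734), 6.563369274139404)
panel ((535.9057006835938, 24.36925506591797), (9.137462615966797, 178.2997283935547), 5.984001636505127)
```

View pics/e.png

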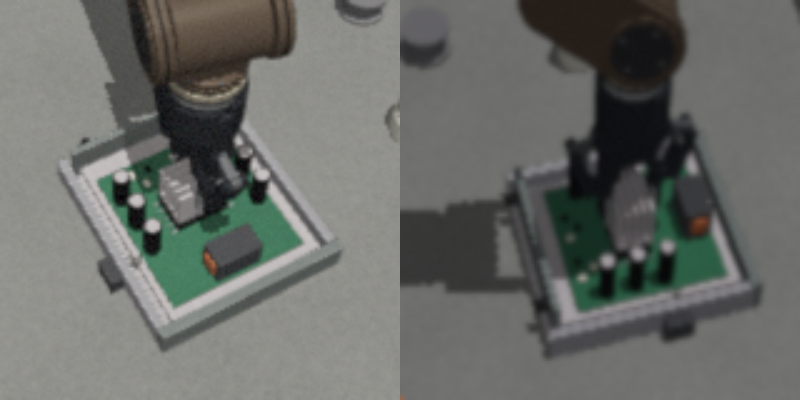

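The sink is held over the module between the capacitor rows, at about (185,190) in the left view and (632,205) in the right. It touches nothing, and the drawer has not moved.

```bash
python3 -c "
from plant import ctrl
print(ctrl.sign_off())"
```

```text
the job is handed in; nothing more can be done
None
```

I pushed the drawer home to its stop. The heat sink is held level and squared up about 8 mm above the power module, by measurement within 1 mm of centre. The job is handed in at about 16 s on the robot's clock.

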